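# Push two drained baskets back onto their bases

## Task

The black basket and the blue basket were laid on their long sides to drip dry. Push each one over with the fingers so that it stands on its base again, mouth up, on its own grey mat; do not pick the baskets up or carry them, and leave everything else on the bench where it is.

Things in the scene. Friction and masses are not known exactly. Their poses are not given: they have to be found in the camera images.
- basket_a: black slotted plastic basket, a straight-walled box open at the mouth, walls 4 mm, 240 g; outside 120 (x) by 180 (y) by 85 mm (z). Origin: centre of its base's outside; z points out of the mouth, y along its long sides. Starts loose on grey drip mat mat_a on a 180 x 85 long side: z level, x up, its top wall 120 mm above the mat, mouth to one side, base to the other.
- basket_a_rim (a point): black basket: middle of the mouth edge of the long wall that is uppermost at the start, 2 mm below its top face. Pushed here from the mouth side towards the base side, the basket does not slide but turns over its lower base edge; it balances at about 27 degrees (this edge has then gone some 65 mm and is 146 mm above the mat) and drops onto its base.
- basket_a_mid (a point): black basket: centre of its box, 42.5 mm from the base's outside along its z; 65 mm above the bench while it lies on its side, about 79 mm at most while tipping, 47.5 mm when it stands
- mat_a: flat grey ribbed rubber drip mat under the black basket, 280 x 280 mm, 5 mm thick, stuck down. Origin: centre of its underside, on the bench; z up. The basket starts with its base towards the mat's +x, its base face near the mat's middle, its long sides about along the mat's y.
- basket_b: blue slotted plastic basket, a straight-walled box open at the mouth, walls 4 mm, 240 g; outside 120 (x) by 180 (y) by 85 mm (z). Origin: centre of its base's outside; z points out of the mouth, y along its long sides. Starts loose on grey drip mat mat_b on a 180 x 85 long side: z level, x up, its top wall 120 mm above the mat, mouth to one side, base to the other.
- basket_b_rim (a point): blue basket: middle of the mouth edge of the long wall that is uppermost at the start, 2 mm below its top face. Pushed here from the mouth side towards the base side, the basket does not slide but turns over its lower base edge; it balances at about 27 degrees (this edge has then gone some 65 mm and is 146 mm above the mat) and drops onto its base.
- basket_b_mid (a point): blue basket: centre of its box, 42.5 mm from the base's outside along its z; 65 mm above the bench while it lies on its side, about 79 mm at most while tipping, 47.5 mm when it stands
- mat_b: flat grey ribbed rubber drip mat under the blue basket, 280 x 280 mm, 5 mm thick, stuck down. Origin: centre of its underside, on the bench; z up. The basket starts with its base towards the mat's +x, its base face near the mat's middle, its long sides about along the mat's y.
- bottle: small white porcelain bottle with two blue bands, 37 mm across, 86 mm tall, standing on a corner of mat_a, on the side from which the black basket is pushed; origin: centre of its underside, z up
- pot: small green-glazed lidded ointment pot, 37 mm across, 54 mm tall, standing on a corner of mat_b, on the side from which the blue basket is pushed; origin: centre of its underside, z up
- lid: round white porcelain jar lid with a gold ring, 100 mm across, 26 mm high, flat at the back of the bench; origin: centre of its underside
- tile: grey square tile, 108 x 108 x 9 mm, flat at the back of the bench; origin: centre of its underside
- basket_c: light grey basket of the same make and size, already upright and holding washed ceramics, at the back of the bench; origin: centre of its underside, z up
- spoon: white porcelain soup spoon with a blue edge, 130 mm long, lying at one side, its handle towards its -x; origin: under the middle of its bowl
- brush: brush with a wooden handle, lying at the other side; origin: on its underside

How it is judged:
By the outcome, as a careful person would: the job done as asked, in the order asked, and still so for the second after the job is handed in, with the robot touching nothing.
It also fails if it takes over 42 s, if anything falls off the work surface, if the arm or the gripper's body presses on something with over 40 N, if the wrist force passes 120 N, or if a joint passes its speed limit or range.

## Robot

A 6-joint arm with a two-finger parallel gripper is mounted at the origin on the work surface. World frame = base frame: x ahead of the robot, y to its left, z up, the work surface at z = 0. Lengths are in m, angles in rad, forces in N, time in s.
With the tool pointing down it reaches from about 0.35 to 0.925 m from the base axis. Payload 6.4 kg.
Tool frame: the origin (TCP) lies at the very end of the fingers, on their centre line; the grasp point (between the pads) lies 19 mm behind it (env.hold_point_z is the distance from the TCP to the grasp point, in m); z points along the fingers, y is the direction in which the jaws open and shut (so a half turn about z gives the same grasp; the last joint's range is limited). The gripper opens to 85 mm and grips with 20 to 120 N. Pads are 22 mm wide; open, the fingers measure 114 mm over their backs; the gripper's body (76 mm by 85 mm) begins 54 mm behind the grasp point. The pads swing forward as they close: fully open they stand 13 mm farther back than shut.
Start: joints at [1.155, 0.245, 1.558, -0, 1.339, -0.174], TCP at [0.156, 0.631, 0.231] pointing down, gripper open.
Joint ranges: [-3.13, 3.13], [-1.02, 2.26], [0.13, 2.54], [-0.95, 4.09], [0.21, 2.88], [-2.74, 2.74]. Speed limits (rad/s): [2.57, 2.57, 3.14, 3.14, 3.14, 3.14].

## Interface

Orientations are given as [roll, pitch, yaw] about the fixed x, y, z axes, in that order (R = Rz(yaw) Ry(pitch) Rx(roll)).
In Python, from workcell import readout, cams, env gives the robot as it stands. The module is installed in compiled form; this text tells all that it offers.
- The arm moves only by the shell command python3 -m jog 'ROWS'. ROWS is JSON, a list of rows, each a list of 7 numbers: the shift along the tool's x, y, z scaled (see below), then the turn, a rotation vector about the tool's x, y, z scaled (see below), then the closure, from -1 (fully open) to 1 (shut). A call has 1 to 20 rows; each row shifts and turns the pose as measured when the row begins, along the tool's axes as they then stand; what a row does not reach is not made up. The controller multiplies each number of a shift by 0.5 m and each number of a turn by 2 rad. A row lasts 1/12 s, in which the tool goes at most 41.7 mm and 7.16 degrees, less where a joint would pass 70% of its speed; a pose out of reach is approached as far as the arm can. A call with a number of a shift or a turn outside -1 to 1 is refused whole. A call with a gripper value outside its range is refused whole. The fingers move at their own pace and stop on an object; the grip force is fixed at half the most. Time passes only in rows, so rows that do not move let the fingers close. It gives the time, the measured TCP pose, the force and the opening at its end, in the units of the state.
- readout.observe(): the state, without advancing time (a new reading comes with each control period).
- cams.grab_frame(name): name is "side" or "top"; returns a dict with "color" (400x640x3 uint8, blue, green, red), "fx", "fy", "cx", "cy" (pixels), "k1" (the pictures are not rectified: a ray, as slopes to the right and down, at radius r is drawn at 1 + k1 r^2 times it, then the intrinsics apply), "rvec" (rotation vector, rad) and "tvec" (3), from world to camera coordinates, as OpenCV has them. Camera axes: x right, y down, z forward; pixel columns grow to the right and rows downward; lengths in m; the calibration is good to about 2 mm. A picture is of the moment at which its call begins. There is no depth.
- env.close_job(): hands the job in, once; it reports no verdict.
The state is a dict: "time": time; "joints": joint angles; "qd": joint speeds; "tau": joint torques, N m; "ee_pos": TCP position; "tcp_rot": TCP orientation; "force": force on the tool from outside, world axes, zero at the start; "moment": the same for the moment, N m; "opening": opening from 0.0 (shut) to 1.0 (fully open).
Only numpy, scipy, OpenCV 4.12 (cv2) and the standard library are available. Lean on these libraries where they do the work, as an engineer would, in place of code of your own. Each camera call takes 0.05 s, during which the arm holds its last target.

## Working session

There is one attempt and no reset: what is moved stays moved. The work goes in short steps, Python scripts to look and compute and a shell command to move; the robot and the scene stay as the last step left them, time stands still between calls to the robot, and variables do not carry over. Pictures are saved under pics/ and viewed, and the job is handed in when it is done.

```bash
mkdir -p pics; python3 - <<'E'
from workcell import readout,cams,env
import cv2,numpy as np,pickle
s=readout.observe();print(s)
for n in("top","side"):
    f=cams.grab_frame(n);cv2.imwrite(f"pics/{n}0.png",f["color"]);pickle.dump(f,open(f"{n}0.pkl","wb"))
    print(n,{k:v for k,v in f.items() if k!="color"})
E
```

```text
{'time': 0.0, 'joints': array([ 1.15488392e+00,  2.45816283e-01,  1.55901073e+00,  2.18969974e-05,
        1.33871783e+00, -1.74108757e-01]), 'qd': array([-0.00177148,  0.00292244, -0.00023197,  0.00116366,  0.00126717,
        0.00031124]), 'tau': array([ 2.30277205e-03, -4.29496908e+01, -3.26133370e+01,  5.81468910e-06,
        5.26029602e-03, -7.67935603e-06]), 'ee_pos': array([0.15541016, 0.6305717 , 0.23018069]), 'tcp_rot': array([-3.13967367e+00, -3.59156125e-04,  2.89978360e+00]), 'force': array([-1.03991332,  0.02325121,  0.17042215]), 'moment': array([ 0.02351736,  0.01397792, -0.01021717]), 'opening': 1.0014387686523942}
top {'fx': 389.18999763949597, 'fy': 389.18999763949597, 'cx': 319.55092834576635, 'cy': 202.77876250630626, 'k1': -0.04495209281201992, 'rvec': array([ 2.14024596, -2.08508463,  0.21715893]), 'tvec': array([-0.02132588,  0.56561534,  1.07526344])}
side {'fx': 515.0215749120364, 'fy': 515.0215749120364, 'cx': 308.23591189161266, 'cy': 194.35374567650652, 'k1': -0.009966547318209602, 'rvec': array([ 2.28078447, -0.69776657,  0.28082801]), 'tvec': array([-0.47061547,  0.30449933,  1.25233515])}
```

View pics/top0.png

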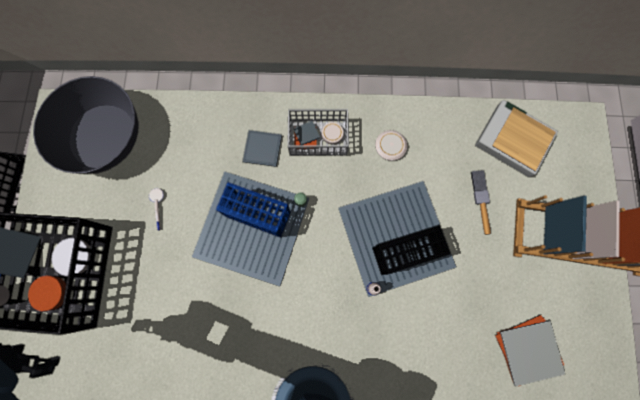

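View pics/side0.png

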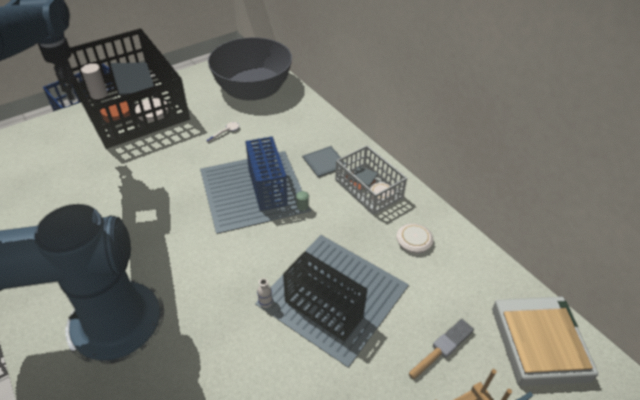

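The top picture shows the black basket around (412,250) with the bottle at (375,289). The blue basket is around (253,208), with the pot at (300,199) on its far right. The side picture agrees with this. Next I'll measure the positions.

```bash
cat > h.py <<'E'
import cv2,numpy as np,pickle
def K(f): return np.array([[f["fx"],0,f["cx"]],[0,f["fy"],f["cy"]],[0,0,1]]),np.array([f["k1"],0,0,0.])
def ray(f,uv):
    k,d=K(f);p=cv2.undistortPoints(np.array(uv,float).reshape(-1,1,2),k,d).reshape(-1,2)
    R=cv2.Rodrigues(f["rvec"])[0]
    return -R.T@f["tvec"],np.c_[p,np.ones(len(p))]@R
def onz(f,uv,z):
    c,d=ray(f,uv);return c+d*((z-c[2])/d[:,2])[:,None]
def proj(f,P):
    k,d=K(f);return cv2.projectPoints(np.array(P,float).reshape(-1,1,3),f["rvec"],f["tvec"],k,d)[0].reshape(-1,2)
E
python3 - <<'E'
from h import *
for n,(a,b,c,d) in {"top":(180,470,160,310),"side":(190,420,125,365)}.items():
    f=pickle.load(open(n+"0.pkl","rb"));im=f["color"]
    c_=cv2.resize(im[c:d,a:b],None,fx=2.6 if n=="top" else 2.4,fy=2.6 if n=="top" else 2.4,interpolation=cv2.INTER_CUBIC)
    cv2.imwrite(f"pics/{n}0z.png",c_)
f=pickle.load(open("top0.pkl","rb"));im=f["color"].astype(int);B,G,R=im[...,0],im[...,1],im[...,2]
hsv=cv2.cvtColor(f["color"],cv2.COLOR_BGR2HSV)
for p in [(220,255),(350,220),(240,215),(400,255),(300,199),(250,150),(130,330),(452,240)]: print(p,im[p[1],p[0]],hsv[p[1],p[0]])
E
```

```text
(220, 255) [118 108  97] [104  45 118]
(350, 220) [94 84 73] [104  57  94]
(240, 215) [107  50  19] [109 210 107]
(400, 255) [40 36 32] [105  51  40]
(300, 199) [121 145 118] [ 63  47 145]
(250, 150) [114 106  96] [103  40 114]
(130, 330) [158 172 173] [ 28  22 173]
(452, 240) [70 76 77] [26 23 77]
```

View pics/top0z.png

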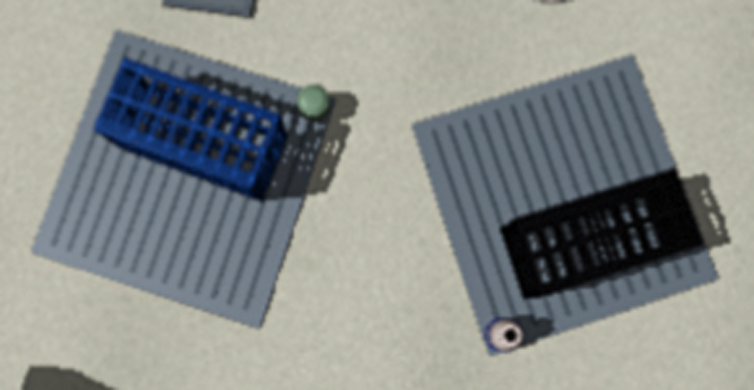

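View pics/side0z.png

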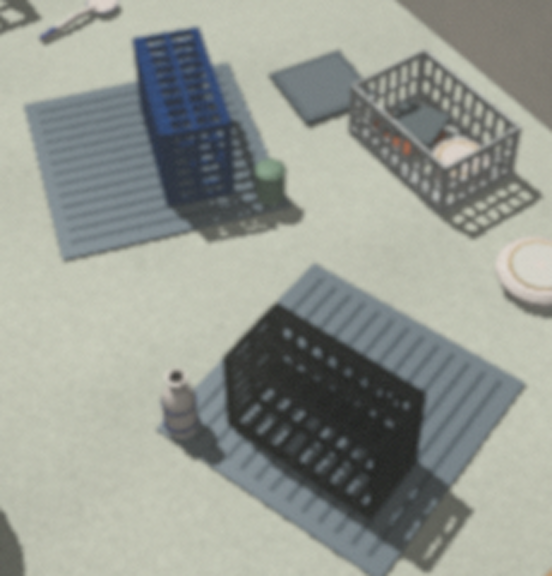

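```bash
python3 - <<'E'
from h import *
np.set_printoptions(precision=4,suppress=True)
f=pickle.load(open("top0.pkl","rb"));s=pickle.load(open("side0.pkl","rb"))
for n,g in(("top",f),("side",s)): print(n,"cam",ray(g,[(320,200)])[0])
Z=lambda p:[(x/2.6+180-0.3,y/2.6+160-0.3) for x,y in p]
matA=onz(f,Z([(413,124),(633,56),(717,278),(490,355)]),.005)
matB=onz(f,Z([(117,31),(330,97),(262,327),(33,251)]),.005)
for n,m in(("A",matA),("B",matB)):
    print(n,m[:,:2],"c",m.mean(0)[:2],"sides",np.linalg.norm(m-np.roll(m,-1,0),axis=1))
im=f["color"];hsv=cv2.cvtColor(im,cv2.COLOR_BGR2HSV)
blue=((hsv[...,0]>100)&(hsv[...,0]<125)&(hsv[...,1]>130)).astype(np.uint8)
black=(im.max(2)<45).astype(np.uint8)
for n,m,box in(("blue",blue,(200,170,310,250)),("black",black,(360,215,460,285))):
    q=np.zeros_like(m);x0,y0,x1,y1=box;q[y0:y1,x0:x1]=m[y0:y1,x0:x1]
    q=cv2.morphologyEx(q,cv2.MORPH_OPEN,np.ones((2,2),np.uint8)) if n=="black" else q
    pts=cv2.findNonZero(q);h=cv2.convexHull(pts);a=cv2.approxPolyDP(h,2.5,True).reshape(-1,2)
    print(n,a.tolist());P=onz(f,a,.125);print(P[:,:2])
    print("minarea",cv2.minAreaRect(P[:,:2].astype(np.float32)*1000))
E
```

```text
top cam [ 0.3347 -0.0104  1.1681]
side cam [ 0.0253 -0.8106  1.1067]
A [[ 0.5643 -0.0646]
 [ 0.6538 -0.3257]
 [ 0.3939 -0.4154]
 [ 0.3024 -0.1553]] c [ 0.4786 -0.2403] sides [0.2761 0.2749 0.2757 0.2771]
B [[0.6684 0.2913]
 [0.5941 0.0337]
 [0.3267 0.1017]
 [0.4043 0.3685]] c [0.4984 0.1988] sides [0.2681 0.2759 0.2779 0.2751]
blue [[289, 214], [280, 236], [228, 217], [216, 209], [228, 182], [286, 203]]
[[0.5187 0.0755]
 [0.458  0.0973]
 [0.506  0.2414]
 [0.5272 0.276 ]
 [0.6043 0.2487]
 [0.5491 0.085 ]]
minarea ((530.859375, 173.1042022705078), (192.65879821777344, 90.79459381103516), 71.3524398803711)
black [[451, 255], [409, 270], [383, 275], [374, 248], [440, 226]]
[[ 0.4184 -0.3627]
 [ 0.3762 -0.2488]
 [ 0.3615 -0.1795]
 [ 0.4323 -0.1557]
 [ 0.4963 -0.3357]]
minarea ((424.4707946777344, -259.1859130859375), (84.0027847290039, 192.29974365234375), 19.569257736206055)
```

```bash
python3 - <<'E'
from h import *
f=pickle.load(open("top0.pkl","rb"));s=pickle.load(open("side0.pkl","rb"))
def z(g,x,y,w,h,k):
    c=g["color"][y:y+h,x:x+w];c=np.clip((c/255.)**.5*255,0,255).astype(np.uint8);return cv2.resize(c,None,fx=k,fy=k,interpolation=cv2.INTER_CUBIC)
a=z(f,365,215,100,80,4);b=z(f,210,175,100,80,4)
c=z(s,275,245,100,100,4);d=z(s,240,130,80,85,4)
cv2.imwrite("pics/zt.png",np.hstack([a,b]));C=np.zeros((400,720,3),np.uint8);C[:400,:400]=c;C[:340,400:720]=d;cv2.imwrite("pics/zs.png",C)
E
```

```text
(no output)
```

View pics/zt.png

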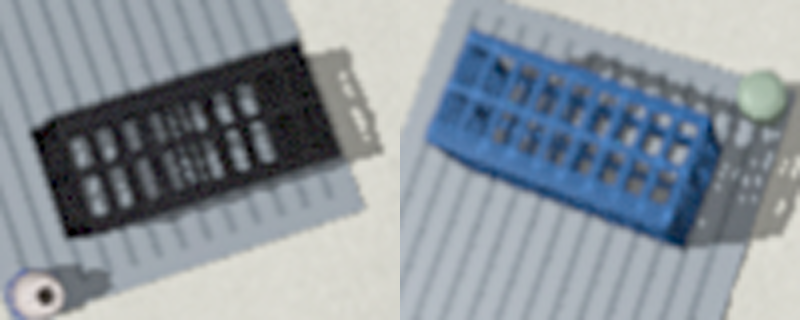

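View pics/zs.png

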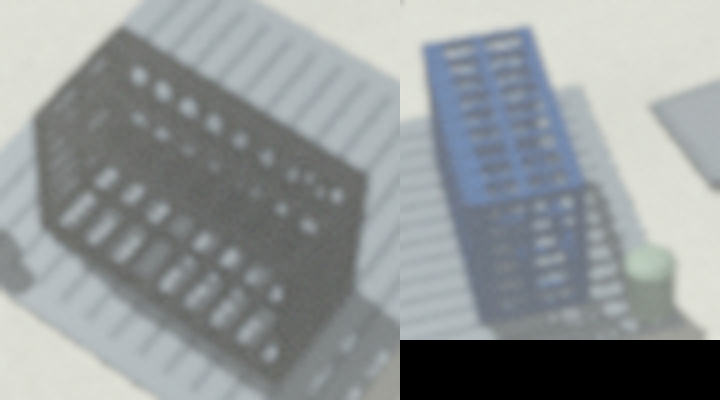

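```bash
python3 - <<'E'
from h import *
np.set_printoptions(precision=4,suppress=True)
f=pickle.load(open("top0.pkl","rb"));s=pickle.load(open("side0.pkl","rb"))
Z=lambda p,x,y:[(a/4+x-.4,b/4+y-.4) for a,b in p]
print("A top mouthL,mouthR,baseR",onz(f,Z([(68,237),(340,157),(298,42)],365,215),.125)[:,:2])
print("A side baseL,baseR,mouthL",onz(s,Z([(122,28),(367,175),(37,118)],275,245),.125)[:,:2])
print("B top mouthL,mouthR,baseL,baseR",onz(f,Z([(72,32),(312,120),(30,140),(280,238)],210,175),.125)[:,:2])
print("B side baseL, mouthL,mouthR,baseR",onz(s,Z([(24,45),(130,28),(185,185),(62,205)],240,130),.125)[:,:2])
print("bottle base? top at z.086",onz(f,Z([(45,295)],365,215),.086),"side top",onz(s,[(177/2.4+190,376/2.4+125)],.086))
print("pot top z.054",onz(f,Z([(363,95)],210,175),.054),onz(s,Z([(250,255)],240,130),.054))
E
```

```text
A top mouthL,mouthR,baseR [[ 0.3644 -0.1758]
 [ 0.4214 -0.3591]
 [ 0.4987 -0.3333]]
A side baseL,baseR,mouthL [[ 0.4457 -0.1678]
 [ 0.5022 -0.3328]
 [ 0.3684 -0.195 ]]
B top mouthL,mouthR,baseL,baseR [[0.6025 0.2497]
 [0.5447 0.0805]
 [0.5257 0.2728]
 [0.4631 0.0986]]
B side baseL, mouthL,mouthR,baseR [[0.5297 0.2767]
 [0.6052 0.2494]
 [0.5483 0.0819]
 [0.468  0.1123]]
bottle base? top at z.086 [[ 0.3262 -0.1662  0.086 ]] side top [[ 0.3308 -0.1623  0.086 ]]
pot top z.054 [[0.5787 0.0501 0.054 ]] [[0.5859 0.0587 0.054 ]]
```

Black basket: mouth edge midpoint is about (0.393,-0.267), push direction about 17.5°. Blue basket: mouth edge midpoint is about (0.575,0.166), push direction about 161°. Both base faces sit within 7 mm of their mat centres, as described, and the edge lengths agree with the given sizes (within about 12 mm).

I'll do black first. Start by shutting the fingers and turning the tool to yaw of about 107°.

```bash
cat > go.py <<'E'
import sys
from workcell import readout
import numpy as np
from scipy.spatial.transform import Rotation as Ro
np.set_printoptions(precision=4,suppress=True)
s=readout.observe();R=Ro.from_euler("xyz",s["tcp_rot"]).as_matrix()
print("t",round(s["time"],2),"pos",s["ee_pos"],"rpy deg",np.degrees(s["tcp_rot"]),"F",s["force"],"op",round(s["opening"],2))
a=[float(v) for v in sys.argv[1:]]
for i in range(0,len(a)-2,3):
    d=np.array(a[i:i+3])-(s["ee_pos"] if i==0 else np.array(a[i-3:i])); print("shift units",R.T@d/0.5,"dist",np.linalg.norm(d))
E
python3 -m jog '[[0,0,0,0,0,0.06,1],[0,0,0,0,0,0.06,1],[0,0,0,0,0,0.06,1],[0,0,0,0,0,0.06,1],[0,0,0,0,0,0.06,1],[0,0,0,0,0,0.06,1],[0,0,0,0,0,0.06,1],[0,0,0,0,0,0.06,1],[0,0,0,0,0,0.06,1]]'
python3 go.py .5 .25 .23 .5 -.1 .23 .35 -.28 .23
```

```text
time: 0.85
ee_pos: [0.1541, 0.6276, 0.224]
tcp_rot: [-3.134, 0.01, 1.777]
force: [-0.6, 1.2, 0.6]
opening: 0.002
t 0.85 pos [0.1541 0.6276 0.224 ] rpy deg [-179.5781    0.5851  101.801 ] F [-0.6023  1.194   0.5881] op 0.0
shift units [-0.8808  0.5227 -0.0069] dist 0.5121395911456104
shift units [-0.6852 -0.1431  0.0081] dist 0.35
shift units [-0.291  -0.3673  0.0057] dist 0.23430749027719966
```

```bash

python3 -m jog '[[-0.068,0.04,0,0,0,-0.01,1],[-0.068,0.04,0,0,0,-0.01,1],[-0.068,0.04,0,0,0,-0.01,1],[-0.068,0.04,0,0,0,-0.01,1],[-0.068,0.04,0,0,0,-0.01,1],[-0.068,0.04,0,0,0,0,1],[-0.068,0.04,0,0,0,0,1],[-0.068,0.04,0,0,0,0,1],[-0.068,0.04,0,0,0,0,1],[-0.068,0.04,0,0,0,0,1],[-0.068,0.04,0,0,0,0,1],[-0.068,0.04,0,0,0,0,1]]'
python3 go.py .5 -.1 .23 .35 -.28 .23
```

```text
time: 1.85
ee_pos: [0.5034, 0.2909, 0.2192]
tcp_rot: [-3.125, 0.011, 1.89]
force: [0.1, 1.1, 0.1]
opening: -0.002
t 1.85 pos [0.5034 0.2909 0.2192] rpy deg [-179.0241    0.6395  108.3079] F [0.1399 1.0885 0.1002] op -0.0
shift units [-0.7403 -0.2523 -0.0091] dist 0.39109584044810825
shift units [-0.2475 -0.3978  0.0095] dist 0.23430749027719966
```

```bash

python3 -m jog '[[-0.074,-0.025,-0.002,0,0,0,1],[-0.074,-0.025,-0.002,0,0,0,1],[-0.074,-0.025,-0.002,0,0,0,1],[-0.074,-0.025,-0.002,0,0,0,1],[-0.074,-0.025,-0.002,0,0,0,1],[-0.074,-0.025,-0.002,0,0,0,1],[-0.074,-0.025,-0.002,0,0,0,1],[-0.074,-0.025,-0.002,0,0,0,1],[-0.074,-0.025,-0.002,0,0,0,1],[-0.074,-0.025,-0.002,0,0,0,1],[-0.035,-0.057,0,0,0,0,1],[-0.035,-0.057,0,0,0,0,1],[-0.035,-0.057,0,0,0,0,1],[-0.035,-0.057,0,0,0,0,1],[-0.035,-0.057,0,0,0,0,1],[-0.035,-0.057,0,0,0,0,1]]'
python3 go.py .348 -.281 .23
```

```text
time: 3.18
ee_pos: [0.3651, -0.2798, 0.2339]
tcp_rot: [-3.118, 0.008, 1.888]
force: [0.3, -0.6, 0.3]
opening: 0.002
t 3.18 pos [ 0.3651 -0.2798  0.2339] rpy deg [-178.6238    0.4425  108.1914] F [ 0.3262 -0.596   0.3191] op 0.0
shift units [ 0.0085 -0.033   0.0086] dist 0.01758995927152868
```

```bash

python3 -m jog '[[0.005,-0.03,0.008,-0.012,0,0,1],[0.003,-0.02,0,0,0,0,1],[0,0,0.05,0,0,0,1],[0,0,0.05,0,0,0,1],[0,0,0.05,0,0,0,1],[0,0,0.05,0,0,0,1],[0,0,0.04,0,0,0,1],[0,0,0,0,0,0,1]]'
python3 go.py .393 -.267 .105
python3 - <<'E'
from workcell import cams
import cv2,numpy as np
a=cams.grab_frame("top")["color"][170:310,330:480];b=cams.grab_frame("side")["color"][200:370,240:400]
cv2.imwrite("pics/pre_a.png",np.hstack([cv2.resize(a,(390,364)),cv2.resize(b,(390,364))]))
E
```

```text
time: 3.85
ee_pos: [0.3339, -0.2909, 0.1065]
tcp_rot: [3.141, 0.013, 1.875]
force: [0.4, 1.0, -1.0]
opening: 0.003
t 3.85 pos [ 0.3339 -0.2909  0.1065] rpy deg [179.9466   0.7396 107.4482] F [ 0.3828  1.0023 -1.0374] op 0.0
shift units [0.0102 0.127  0.003 ] dist 0.06374202866875843
```

View pics/pre_a.png

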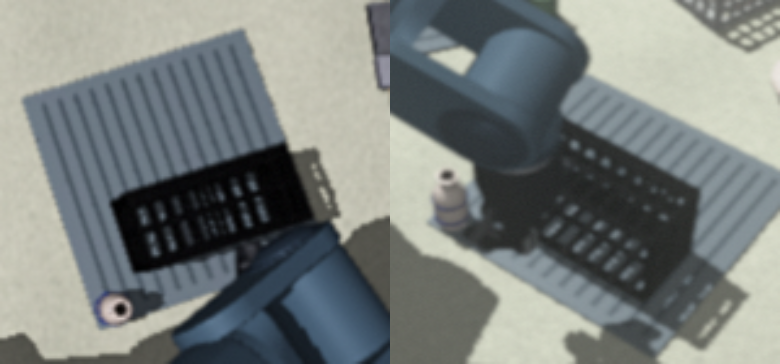

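The fingers are in front of the mouth edge, centred within about 5 mm, and clear of the bottle. Approaching until contact.

```bash

python3 -m jog '[[0.005,0.03,0,0,0,0,1],[0.005,0.03,0,0,0,0,1],[0,0.012,0,0,0,0,1],[0,0.012,0,0,0,0,1]]'
python3 go.py .393 -.267 .105
python3 -m jog '[[0,0.012,0,0,0,0,1],[0,0.012,0,0,0,0,1],[0,0.012,0,0,0,0,1],[0,0.012,0,0,0,0,1]]'
python3 go.py .393 -.267 .105
```

```text
time: 4.28
ee_pos: [0.3774, -0.2787, 0.1168]
tcp_rot: [3.136, 0.029, 1.874]
force: [0.4, -0.0, -0.0]
opening: -0.001
t 4.28 pos [ 0.3774 -0.2787  0.1168] rpy deg [179.6535   1.6428 107.3548] F [ 0.3594 -0.0075 -0.032 ] op -0.0
shift units [0.0136 0.0366 0.0234] dist 0.022765954659272267
time: 4.62
ee_pos: [0.403, -0.2739, 0.1215]
tcp_rot: [3.136, 0.036, 1.875]
force: [-3.3, -1.1, 4.5]
opening: -0.001
t 4.62 pos [ 0.403  -0.2739  0.1215] rpy deg [179.6683   2.0512 107.4034] F [-3.297  -1.117   4.4586] op -0.0
shift units [ 0.0203 -0.0152  0.0322] dist 0.02046880894578439
```

The tool drifted up to z=0.1215, too close to the top of the rim. I'll back off, lower it, correct the tilt and come in again.

```bash

python3 -m jog '[[0,-0.03,0,0,0.01,0,1],[0.006,-0.03,0.01,0,0.01,0,1],[0.006,0,0.015,0,0,0,1],[0.004,0,0.01,0,0,0,1],[0,0,0,0,0,0,1]]'
python3 go.py .393 -.267 .104
python3 - <<'E'
from workcell import cams
import cv2,numpy as np
a=cams.grab_frame("top")["color"][170:310,330:480];b=cams.grab_frame("side")["color"][200:370,240:400]
cv2.imwrite("pics/pre_a2.png",np.hstack([cv2.resize(a,(390,364)),cv2.resize(b,(390,364))]))
E
```

```text
time: 5.03
ee_pos: [0.3748, -0.2746, 0.1031]
tcp_rot: [3.132, -0.004, 1.875]
force: [-0.1, 0.5, -0.8]
opening: -0.001
t 5.03 pos [ 0.3748 -0.2746  0.1031] rpy deg [179.432   -0.2014 107.447 ] F [-0.0717  0.4857 -0.8025] op -0.0
shift units [ 0.0035  0.0392 -0.0014] dist 0.019700051380972375
```

View pics/pre_a2.png

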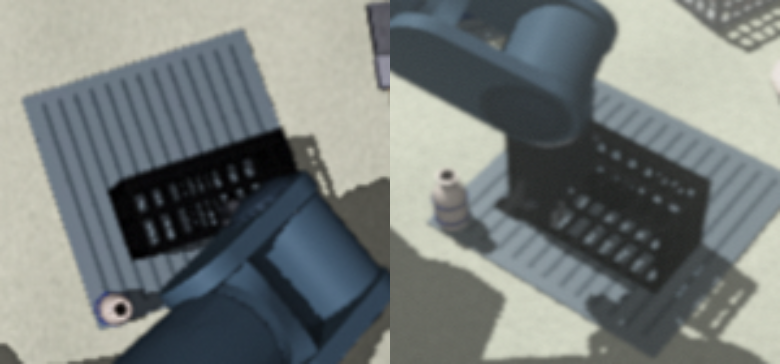

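```bash

python3 - <<'E'
from workcell import cams
from h import *
fs=[]
for n in("top","side"):
    f=cams.grab_frame(n);pickle.dump(f,open(n+"1.pkl","wb"));fs.append(f)
def z(g,x,y,w,h,k):
    c=g["color"][y:y+h,x:x+w];c=np.clip((c/255.)**.5*255,0,255).astype(np.uint8);return cv2.resize(c,None,fx=k,fy=k,interpolation=cv2.INTER_CUBIC)
cv2.imwrite("pics/z1.png",np.hstack([z(fs[0],365,205,100,100,4),z(fs[1],275,245,100,100,4)]))
E
```

```text
(no output)
```

View pics/z1.png

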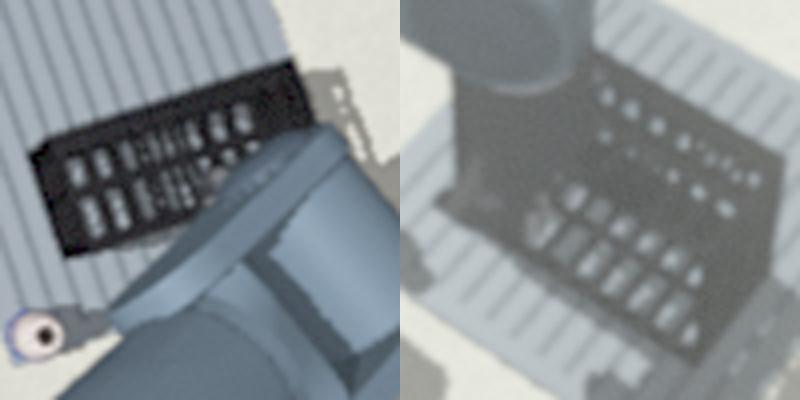

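```bash

python3 - <<'E'
from h import *
np.set_printoptions(precision=4,suppress=True)
f=pickle.load(open("top1.pkl","rb"));s=pickle.load(open("side1.pkl","rb"))
Z=lambda p,x,y:[(a/4+x-.4,b/4+y-.4) for a,b in p]
P=np.r_[onz(f,Z([(63,258),(293,60)],365,205),.125),onz(s,Z([(382,157)],275,245),.125)][:,:2]
print("mouthL,baseR,baseR(side)",P)
c=np.array([.4786,-.2403]);n=np.array([np.cos(np.radians(18.5)),np.sin(np.radians(18.5))])
print("along mat x from centre",(P-c)@n,"old baseR",([.4987,-.3333]-c)@n,([.5022,-.3328]-c)@n,"lat",(P-c)@[-n[1],n[0]])
E
```

```text
mouthL,baseR,baseR(side) [[ 0.3768 -0.1725]
 [ 0.5137 -0.3304]
 [ 0.5169 -0.328 ]]
along mat x from centre [-0.075   0.0047  0.0085] old baseR -0.010448027576029001 -0.0069702424546047555 lat [ 0.0966 -0.0966 -0.0954]
```

```bash

python3 -m jog '[[0,0,0.01,0,0,0,1],[0,0,0.01,0,0,0,1],[0,0.012,0,0,0,0,1],[0,0.008,0.004,0,0,0,1],[0.002,0.006,0.002,0,0,0,1],[0,0,0,0,0,0,1]]'
python3 go.py .4075 -.2615 .098
```

```text
time: 5.73
ee_pos: [0.3903, -0.2706, 0.0912]
tcp_rot: [3.13, 0.001, 1.877]
force: [0.0, 1.0, -0.1]
opening: -0.002
t 5.73 pos [ 0.3903 -0.2706  0.0912] rpy deg [179.3281   0.0533 107.5192] F [ 0.0462  0.9641 -0.0969] op -0.0
shift units [ 0.0069  0.0384 -0.0131] dist 0.020566926701302755
```

```bash

python3 -m jog '[[0.002,0.008,0,0,0,0,1],[0.002,0.008,0,0,0,0,1]]'
python3 -m jog '[[0,0.008,-0.001,0,0,0,1],[0,0.008,-0.001,0,0,0,1]]'
python3 -m jog '[[0,0.008,-0.003,0,0,0,1],[0,0.008,-0.003,0,0,0,1]]'
python3 go.py .4075 -.2615 .098
python3 - <<'E'
from workcell import cams
import cv2,numpy as np
a=cams.grab_frame("top")["color"][170:310,330:480];b=cams.grab_frame("side")["color"][200:370,240:400]
cv2.imwrite("pics/a3.png",np.hstack([cv2.resize(a,(390,364)),cv2.resize(b,(390,364))]))
E
```

```text
time: 5.9
ee_pos: [0.3976, -0.2661, 0.0912]
tcp_rot: [3.131, 0.001, 1.876]
force: [-1.3, 0.3, 0.7]
opening: 0.003
time: 6.07
ee_pos: [0.4058, -0.2639, 0.0933]
tcp_rot: [3.132, 0.002, 1.877]
force: [-3.3, -0.8, 4.9]
opening: 0.004
time: 6.23
ee_pos: [0.4143, -0.2616, 0.0975]
tcp_rot: [3.132, 0.002, 1.877]
force: [-4.1, 0.2, 6.2]
opening: -0.001
t 6.23 pos [ 0.4143 -0.2616  0.0975] rpy deg [179.4701   0.1194 107.5683] F [-4.0682  0.2094  6.2102] op -0.0
shift units [ 0.0042 -0.0128 -0.0012] dist 0.006775983306258159
```

View pics/a3.png

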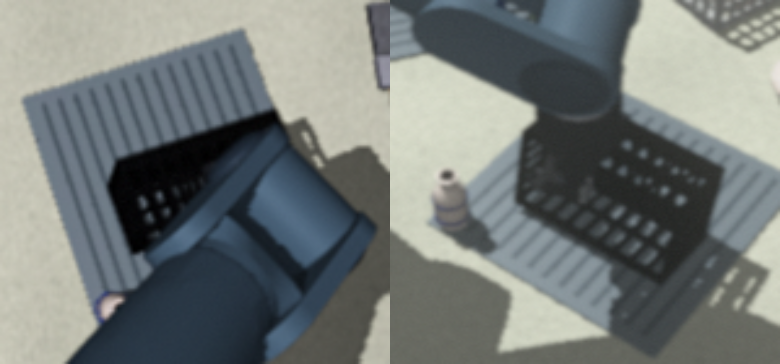

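The tool is being pushed up with 6 N, so the wide finger linkage is riding on the rim and the basket slides. I'll back off, check how far it moved, and turn the tool 90° to push with the flat narrow side of the fingers (tool x).

```bash

python3 -m jog '[[0,-0.03,0,0,0,0,1],[0,-0.04,0,0,0,0,1],[0,-0.04,-0.01,0,0,0,1],[0,-0.04,-0.02,0,0,0,1],[0,0,-0.03,0,0,0.06,1],[0,0,-0.03,0,0,0.06,1],[0,0,0,0,0,0.06,1],[0,0,0,0,0,0.06,1],[0,0,0,0,0,0.06,1],[0,0,0,0,0,0.06,1],[0,0,0,0,0,0.06,1],[0,0,0,0,0,0.06,1],[0,0,0,0,0,0.06,1],[0,0,0,0,0,0.06,1],[0,0,0,0,0,0.06,1],[0,0,0,0,0,0.06,1],[0,0,0,0,0,0.05,1]]'
python3 go.py .35 -.28 .1
python3 - <<'E'
from workcell import cams
from h import *
fs=[]
for n in("top","side"):
    f=cams.grab_frame(n);pickle.dump(f,open(n+"2.pkl","wb"));fs.append(f)
def z(g,x,y,w,h,k):
    c=g["color"][y:y+h,x:x+w];c=np.clip((c/255.)**.5*255,0,255).astype(np.uint8);return cv2.resize(c,None,fx=k,fy=k,interpolation=cv2.INTER_CUBIC)
cv2.imwrite("pics/z2.png",np.hstack([z(fs[0],365,205,100,100,4),z(fs[1],275,245,100,100,4)]))
E
```

```text
time: 7.75
ee_pos: [0.3433, -0.2811, 0.1384]
tcp_rot: [3.14, -0.022, 0.277]
force: [0.3, 0.6, 0.4]
opening: 0.003
t 7.75 pos [ 0.3433 -0.2811  0.1384] rpy deg [179.93    -1.2616  15.8771] F [0.3024 0.6377 0.4214] op 0.0
shift units [0.0118 0.0014 0.0771] dist 0.038999498195919774
```

View pics/z2.png

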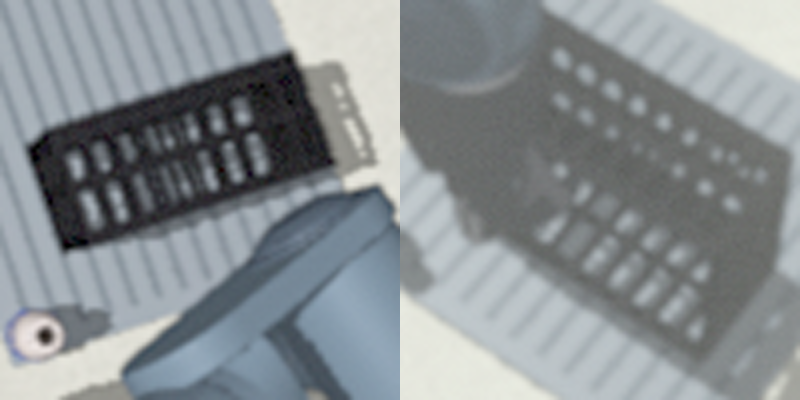

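```bash

python3 - <<'E'
from h import *
np.set_printoptions(precision=4,suppress=True)
f=pickle.load(open("top2.pkl","rb"))
Z=lambda p,x,y:[(a/4+x-.4,b/4+y-.4) for a,b in p]
P=onz(f,Z([(64,251),(337,165),(293,50)],365,205),.125)[:,:2]
c=np.array([.4786,-.2403]);n=np.array([np.cos(np.radians(18.5)),np.sin(np.radians(18.5))])
print(P,(P[0]+P[1])/2,(P-c)@n)
d=P[0]-P[1];print(np.degrees(np.arctan2(d[1],d[0]))-90)
E
python3 go.py .365 -.272 .1 .42 -.255 .105
```

```text
[[ 0.3814 -0.1732]
 [ 0.4428 -0.3579]
 [ 0.5207 -0.3307]] [ 0.4121 -0.2655] [-0.0709 -0.0712  0.0112]
18.398614791846043
t 7.85 pos [ 0.3432 -0.2811  0.1383] rpy deg [179.9371  -1.2471  16.2331] F [-0.4409  0.1179  0.5108] op -0.0
shift units [ 0.0453 -0.0053  0.0777] dist 0.045040874322804715
shift units [ 0.1153 -0.0019 -0.0075] dist 0.057784080852774665
```

```bash

python3 -m jog '[[0.01,0,0.03,0,-0.01,-0.015,1],[0.02,0,0.03,0,0,0,1],[0.02,0,0.005,0,0,0,1],[0,0,0,0,0,0,1]]'
python3 go.py .369 -.28 .105 .412 -.2655 .105
```

```text
time: 8.18
ee_pos: [0.3692, -0.2737, 0.1056]
tcp_rot: [3.137, -0.003, 0.324]
force: [-0.2, -0.1, 0.9]
opening: 0.001
t 8.18 pos [ 0.3692 -0.2737  0.1056] rpy deg [179.7458  -0.1689  18.5631] F [-0.1672 -0.1257  0.9148] op 0.0
shift units [-0.0043  0.0118  0.0012] dist 0.0063016799328034214
shift units [ 0.0908 -0.0001  0.0003] dist 0.04537895988230668
```

```bash

python3 -m jog '[[0.02,0.005,0.002,0,0,0,1],[0.02,0.004,0.004,0,0,0,1],[0.008,0,0.002,0,0,0,1]]'
python3 -m jog '[[0.006,0,0,0,0,0,1],[0.006,0,0,0,0,0,1]]'
python3 -m jog '[[0.006,0,0,0,0,0,1],[0.006,0,0,0,0,0,1]]'
```

```text
time: 8.43
ee_pos: [0.3956, -0.2705, 0.1025]
tcp_rot: [3.136, -0.004, 0.326]
force: [0.1, 0.8, 0.4]
opening: -0.002
time: 8.6
ee_pos: [0.4028, -0.2687, 0.1032]
tcp_rot: [3.135, -0.004, 0.328]
force: [-0.7, -0.2, 0.4]
opening: -0.001
time: 8.77
ee_pos: [0.4091, -0.2669, 0.1037]
tcp_rot: [3.134, -0.004, 0.328]
force: [-0.7, 0.5, 0.5]
opening: 0.002
```

```bash

python3 go.py .412 -.2655 .105
```

```text
t 8.77 pos [ 0.4091 -0.2669  0.1037] rpy deg [179.5724  -0.2129  18.8113] F [-0.6622  0.5154  0.4608] op 0.0
shift units [ 0.0065 -0.0007 -0.0025] dist 0.00348411810119942
```

```bash

python3 -m jog '[[0.008,0,-0.002,0,0,0,1],[0.008,0,-0.002,0,0,0,1]]'
python3 -m jog '[[0.008,0,-0.002,0,0,0,1],[0.008,0,-0.002,0,0,0,1]]'
python3 -m jog '[[0.008,0,-0.001,0,0,0,1],[0.008,0,-0.001,0,0,0,1]]'
python3 - <<'E'
from workcell import cams
import cv2,numpy as np
a=cams.grab_frame("top")["color"][170:310,330:480];b=cams.grab_frame("side")["color"][200:370,240:400]
cv2.imwrite("pics/a4.png",np.hstack([cv2.resize(a,(390,364)),cv2.resize(b,(390,364))]))
E
```

```text
time: 8.93
ee_pos: [0.417, -0.2643, 0.1061]
tcp_rot: [3.134, -0.004, 0.328]
force: [-0.9, -0.2, 0.2]
opening: -0.004
time: 9.1
ee_pos: [0.4253, -0.2615, 0.1085]
tcp_rot: [3.134, -0.004, 0.328]
force: [-0.1, -0.6, 0.9]
opening: 0.005
time: 9.27
ee_pos: [0.4339, -0.2587, 0.1099]
tcp_rot: [3.133, -0.004, 0.327]
force: [-0.3, 0.3, -0.3]
opening: -0.002
```

View pics/a4.png

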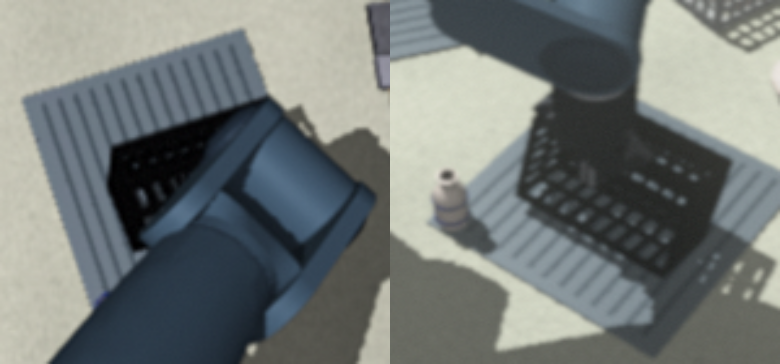

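Now it is tipping properly: forces are under 1 N and the lower mouth edge has lifted. Continue.

```bash

python3 -m jog '[[0.008,0,-0.002,0,0,0,1],[0.008,0,-0.002,0,0,0,1],[0.008,0,-0.002,0,0,0,1]]'
python3 -m jog '[[0.008,0,-0.001,0,0,0,1],[0.008,0,-0.001,0,0,0,1],[0.007,0,0,0,0,0,1]]'
python3 -m jog '[[0.006,0,0,0,0,0,1],[0.006,0,0,0,0,0,1]]'
python3 - <<'E'
from workcell import cams
import cv2,numpy as np
a=cams.grab_frame("top")["color"][170:310,330:480];b=cams.grab_frame("side")["color"][200:370,240:400]
cv2.imwrite("pics/a5.png",np.hstack([cv2.resize(a,(390,364)),cv2.resize(b,(390,364))]))
E
```

```text
time: 9.62
ee_pos: [0.4456, -0.2544, 0.1127]
tcp_rot: [3.134, -0.004, 0.327]
force: [-0.7, -0.4, -0.4]
opening: -0.002
time: 9.87
ee_pos: [0.458, -0.2503, 0.1141]
tcp_rot: [3.134, -0.004, 0.327]
force: [-0.4, -0.7, -0.8]
opening: 0.0
time: 10.03
ee_pos: [0.4645, -0.248, 0.1142]
tcp_rot: [3.134, -0.004, 0.328]
force: [0.7, 0.2, -0.7]
opening: -0.0
```

View pics/a5.png

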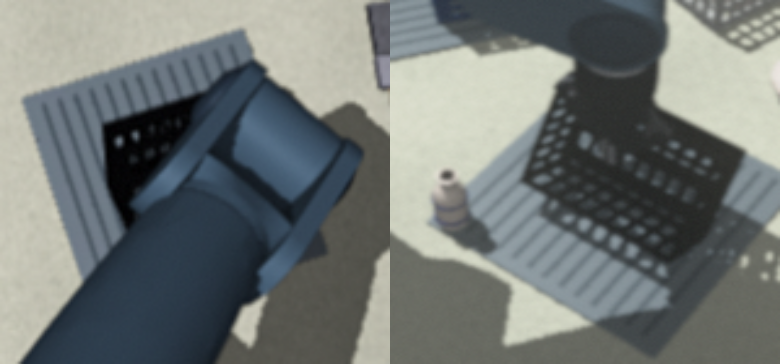

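Tilted about 25°, close to balance. A few more small steps.

```bash

python3 -m jog '[[0.006,0,0,0,0,0,1],[0.006,0,0,0,0,0,1],[0.006,0,0,0,0,0,1]]'
python3 -m jog '[[0.006,0,0,0,0,0,1],[0.006,0,0,0,0,0,1],[0,0,-0.01,0,0,0,1]]'
python3 - <<'E'
from workcell import cams
import cv2,numpy as np
a=cams.grab_frame("top")["color"][170:310,330:480];b=cams.grab_frame("side")["color"][200:370,240:400]
cv2.imwrite("pics/a6.png",np.hstack([cv2.resize(a,(390,364)),cv2.resize(b,(390,364))]))
E
```

```text
time: 10.38
ee_pos: [0.4732, -0.2449, 0.1139]
tcp_rot: [3.134, -0.004, 0.327]
force: [0.4, -0.3, 0.1]
opening: -0.001
time: 10.63
ee_pos: [0.4793, -0.2422, 0.1182]
tcp_rot: [3.136, -0.003, 0.327]
force: [0.3, 0.2, 0.2]
opening: 0.002
```

View pics/a6.png

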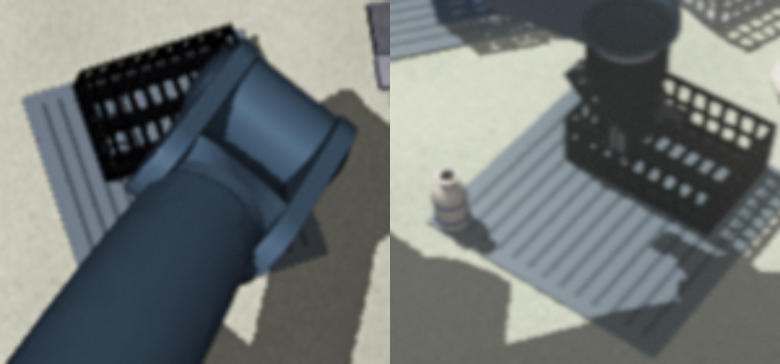

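Black basket is standing. Lift, clear the view, then check it.

```bash

python3 -m jog '[[0,0,-0.06,0,0,0,1],[0,0,-0.06,0,0,0,1],[0,0,-0.06,0,0,0,1],[0,0,-0.03,0,0,0.06,1],[0,0,0,0,0,0.06,1],[0,0,0,0,0,0.06,1],[0,0,0,0,0,0.06,1],[0,0,0,0,0,0.06,1],[0,0,0,0,0,0.04,1]]'
python3 go.py .633 .146 .23
```

```text
time: 11.48
ee_pos: [0.4786, -0.2429, 0.2327]
tcp_rot: [3.137, -0.012, -0.382]
force: [-1.0, -1.2, 0.2]
opening: 0.0
t 11.48 pos [ 0.4786 -0.2429  0.2327] rpy deg [179.7199  -0.6927 -21.8768] F [-0.9961 -1.1727  0.248 ] op 0.0
shift units [-0.0033 -0.8369  0.0012] dist 0.41846857056126086
```

```bash

python3 -m jog '[[0,-0.07,0,0,0,0,1],[0,-0.07,0,0,0,0,1],[0,-0.07,0,0,0,0,1],[0,-0.07,0,0,0,-0.01,1],[0,-0.07,0,0,0,-0.01,1],[0,-0.07,0,0,0,-0.01,1],[0,-0.07,0,0,0,0,1],[0,-0.07,0,0,0,0,1],[0,-0.07,0,0,0,0,1],[0,-0.07,0,0,0,0,1],[0,-0.07,0,0,0,0,1],[0,-0.05,0,0,0,0,1]]'
python3 go.py .633 .146 .23
python3 - <<'E'
from workcell import cams
from h import *
fs=[]
for n in("top","side"):
    f=cams.grab_frame(n);pickle.dump(f,open(n+"3.pkl","wb"));fs.append(f)
a=fs[0]["color"][150:310,330:480]
b=fs[1]["color"][200:370,240:420]
g=lambda c:np.clip((c/255.)**.6*255,0,255).astype(np.uint8)
cv2.imwrite("pics/a7.png",np.hstack([g(cv2.resize(a,None,fx=2.5,fy=2.5)),g(cv2.resize(b,(424,400)))]))
E
```

```text
time: 12.48
ee_pos: [0.6257, 0.1522, 0.2334]
tcp_rot: [3.134, -0.02, -0.336]
force: [0.2, -0.3, -0.6]
opening: -0.002
t 12.48 pos [0.6257 0.1522 0.2334] rpy deg [179.5492  -1.1176 -19.2564] F [ 0.2181 -0.3107 -0.5541] op -0.0
shift units [0.0178 0.0069 0.0071] dist 0.010178476868518034
```

View pics/a7.png

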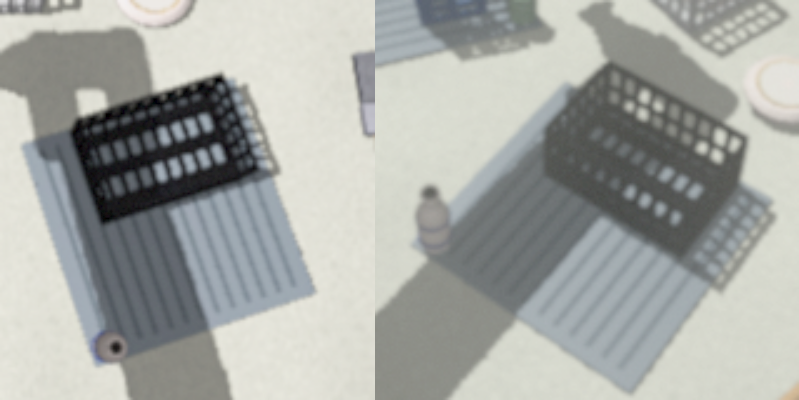

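```bash
python3 - <<'E'
from h import *
np.set_printoptions(precision=4,suppress=True)
f=pickle.load(open("top3.pkl","rb"))
P=onz(f,[(x/2.5+330-.3,y/2.5+150-.3) for x,y in[(73,124),(222,75),(260,175),(103,222)]],.09)[:,:2]
c=np.array([.4786,-.2403]);n=np.array([np.cos(np.radians(18.9)),np.sin(np.radians(18.9))])
print("mat coords",np.c_[(P-c)@n,(P-c)@[-n[1],n[0]]])
E
```

```text
mat coords [[ 0.1284  0.0853]
 [ 0.1317 -0.0969]
 [ 0.0095 -0.0974]
 [ 0.0126  0.089 ]]
```

Black stands on its mat, spanning 10–130 mm of the 140 mm half-width with about 10 mm margin, and the bottle has not moved. Now blue: lower the tool on the mouth side.

```bash

python3 -m jog '[[0.015,0.006,0.04,0,-0.008,0,1],[0.003,0,0.06,0,0,0,1],[0,0,0.06,0,0,0,1],[0,0,0.06,0,0,0,1],[0,0,0.035,0,0,0,1],[0,0,0,0,0,0,1]]'
python3 go.py .633 .146 .104 .576 .1655 .104
python3 - <<'E'
from workcell import cams
from h import *
fs=[]
for n in("top","side"):
    f=cams.grab_frame(n);pickle.dump(f,open(n+"4.pkl","wb"));fs.append(f)
a=fs[0]["color"][160:300,190:340]
b=fs[1]["color"][120:240,190:330]
g=lambda c:np.clip((c/255.)**.6*255,0,255).astype(np.uint8)
cv2.imwrite("pics/b1.png",np.hstack([g(cv2.resize(a,(390,364))),g(cv2.resize(b,(400,364)))]))
E
```

```text
time: 13.08
ee_pos: [0.6365, 0.1437, 0.1055]
tcp_rot: [3.135, -0.011, -0.333]
force: [-0.6, 1.1, 0.1]
opening: -0.004
t 13.08 pos [0.6365 0.1437 0.1055] rpy deg [179.6348  -0.6283 -19.0639] F [-0.6316  1.0932  0.1168] op -0.0
shift units [-0.0081 -0.0022  0.003 ] dist 0.004449034059079067
shift units [-0.1205  0.0004 -0.0013] dist 0.06024325688406966
```

View pics/b1.png

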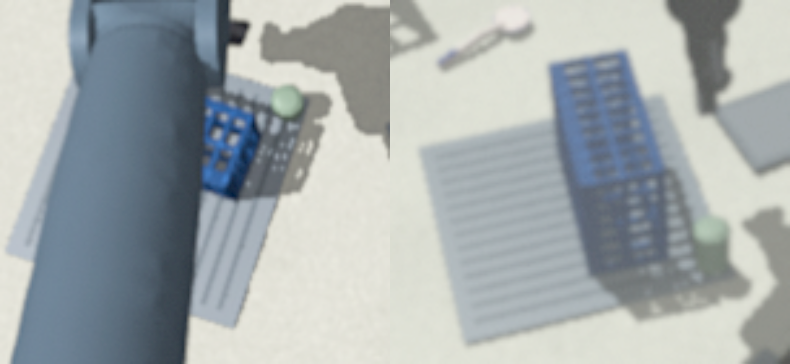

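```bash

python3 -m jog '[[-0.025,-0.002,0.002,0,0,0,1],[-0.025,0,0.002,0,0,0,1],[-0.012,0,0.002,0,0,0,1]]'
python3 -m jog '[[-0.006,0,0.001,0,0,0,1],[-0.006,0,0,0,0,0,1]]'
python3 go.py .576 .1655 .104
python3 -m jog '[[-0.006,0,0,0,0,0,1],[-0.006,0,0,0,0,0,1]]'
python3 go.py .576 .1655 .104
```

```text
time: 13.43
ee_pos: [0.6138, 0.1538, 0.1128]
tcp_rot: [3.141, -0.027, -0.335]
force: [0.1, 0.8, -0.2]
opening: -0.0
time: 13.6
ee_pos: [0.6095, 0.1559, 0.116]
tcp_rot: [-3.139, -0.032, -0.335]
force: [0.6, 0.5, -0.7]
opening: 0.001
t 13.6 pos [0.6095 0.1559 0.116 ] rpy deg [-179.8772   -1.8488  -19.2016] F [ 0.6063  0.4708 -0.699 ] op 0.0
shift units [-0.0704  0.0039  0.0217] dist 0.036865753265410035
time: 13.77
ee_pos: [0.605, 0.1578, 0.1182]
tcp_rot: [-3.138, -0.036, -0.335]
force: [-0.4, -0.5, 0.3]
opening: 0.001
t 13.77 pos [0.605  0.1578 0.1182] rpy deg [-179.792    -2.0663  -19.2158] F [-0.4144 -0.5486  0.3404] op 0.0
shift units [-0.0609  0.0047  0.0261] dist 0.033207064777961225
```

```bash

python3 -m jog '[[0,0,0.014,0,-0.012,0,1],[0,0.002,0.012,0,-0.006,0,1],[0,0,0.006,0,0,0,1],[0,0,0,0,0,0,1]]'
python3 go.py .576 .1655 .104
python3 -m jog '[[-0.008,0,0.002,0,0,0,1],[-0.008,0,0.002,0,0,0,1],[-0.008,0,0.002,0,0,0,1]]'
python3 go.py .576 .1655 .104
```

```text
time: 14.1
ee_pos: [0.6057, 0.1567, 0.1014]
tcp_rot: [-3.137, 0.002, -0.335]
force: [0.1, 0.3, -0.7]
opening: 0.002
t 14.1 pos [0.6057 0.1567 0.1014] rpy deg [-179.7538    0.1292  -19.2095] F [ 0.1433  0.2605 -0.7079] op 0.0
shift units [-0.0618  0.0029 -0.0052] dist 0.03104101624714919
time: 14.35
ee_pos: [0.594, 0.1603, 0.097]
tcp_rot: [-3.138, 0.004, -0.336]
force: [-0.1, 0.4, 0.2]
opening: 0.001
t 14.35 pos [0.594  0.1603 0.097 ] rpy deg [-179.7902    0.2084  -19.2783] F [-0.1485  0.4179  0.1582] op 0.0
shift units [-0.0374  0.002  -0.0139] dist 0.019997439250663024
```

```bash

python3 -m jog '[[-0.006,0,-0.006,0,0,0,1],[-0.006,0,-0.005,0,0,0,1]]'
python3 -m jog '[[-0.008,0,-0.002,0,0,0,1],[-0.008,0,-0.002,0,0,0,1]]'
python3 -m jog '[[-0.008,0,-0.001,0,0,0,1],[-0.008,0,-0.001,0,0,0,1]]'
python3 go.py .576 .1655 .104
```

```text
time: 14.52
ee_pos: [0.5866, 0.1626, 0.1017]
tcp_rot: [-3.139, 0.005, -0.336]
force: [1.5, 0.3, 0.1]
opening: -0.0
time: 14.68
ee_pos: [0.5796, 0.1654, 0.1055]
tcp_rot: [-3.138, 0.002, -0.336]
force: [1.2, -0.3, 0.4]
opening: 0.004
time: 14.85
ee_pos: [0.572, 0.1684, 0.1079]
tcp_rot: [-3.137, -0.001, -0.336]
force: [0.3, -0.9, 0.3]
opening: 0.0
t 14.85 pos [0.572  0.1684 0.1079] rpy deg [-179.7262   -0.0304  -19.2393] F [ 0.2614 -0.9463  0.3067] op 0.0
shift units [0.0094 0.0029 0.0079] dist 0.006314869274608523
```

Contact is light (about 1.5 N, then falling), as tipping should be. Check with a picture.

```bash

python3 -m jog '[[-0.008,0,-0.001,0,0,0,1],[-0.008,0,-0.001,0,0,0,1]]'
cat > pb.py <<'E'
import sys
from workcell import cams
from h import *
fs=[]
for n in("top","side"):
    f=cams.grab_frame(n);pickle.dump(f,open(n+"5.pkl","wb"));fs.append(f)
a=fs[0]["color"][160:300,190:340]
b=fs[1]["color"][120:240,190:330]
g=lambda c:np.clip((c/255.)**.6*255,0,255).astype(np.uint8)
cv2.imwrite(f"pics/{sys.argv[1]}.png",np.hstack([g(cv2.resize(a,(390,364))),g(cv2.resize(b,(400,364)))]))
E
python3 pb.py b2
```

```text
time: 15.02
ee_pos: [0.5638, 0.1714, 0.1095]
tcp_rot: [-3.136, -0.001, -0.336]
force: [1.1, -0.4, 0.4]
opening: 0.001
```

View pics/b2.png

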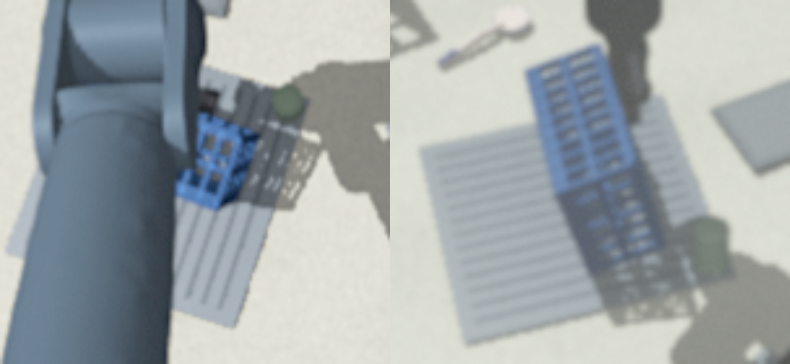

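Blue is tipping cleanly. Continue towards balance, about 40 mm more.

```bash

python3 -m jog '[[-0.008,0,-0.001,0,0,0,1],[-0.008,0,-0.001,0,0,0,1],[-0.008,0,-0.001,0,0,0,1]]'
python3 -m jog '[[-0.008,0,0,0,0,0,1],[-0.008,0,0,0,0,0,1],[-0.007,0,0,0,0,0,1]]'
python3 -m jog '[[-0.006,0,0,0,0,0,1],[-0.006,0,0,0,0,0,1]]'
python3 pb.py b3
```

```text
time: 15.37
ee_pos: [0.5513, 0.1756, 0.1104]
tcp_rot: [-3.137, 0.0, -0.336]
force: [0.4, -0.2, 0.4]
opening: 0.005
time: 15.62
ee_pos: [0.5387, 0.1798, 0.11]
tcp_rot: [-3.137, 0.001, -0.336]
force: [0.7, 0.0, -0.1]
opening: -0.001
time: 15.78
ee_pos: [0.5319, 0.1821, 0.1098]
tcp_rot: [-3.138, 0.002, -0.336]
force: [0.7, 0.2, 0.4]
opening: -0.005
```

View pics/b3.png

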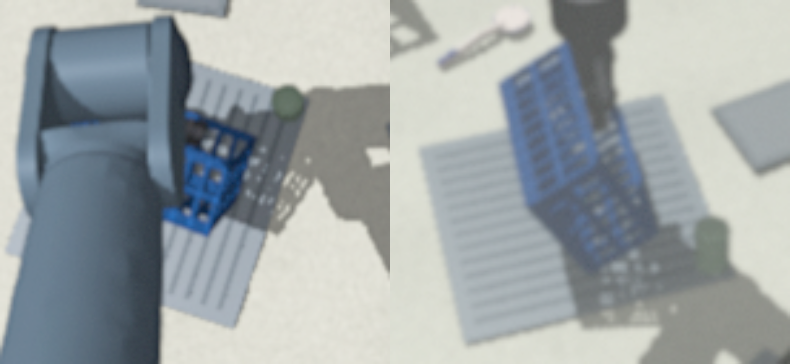

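```bash

python3 -m jog '[[-0.006,0,-0.001,0,0,0,1],[-0.006,0,-0.001,0,0,0,1],[-0.006,0,-0.001,0,0,0,1]]'
python3 -m jog '[[-0.006,0,-0.001,0,0,0,1],[-0.004,0,-0.002,0,0,0,1],[0,0,-0.005,0,0,0,1]]'
python3 pb.py b4
```

```text
time: 16.13
ee_pos: [0.523, 0.1851, 0.1113]
tcp_rot: [-3.138, 0.002, -0.336]
force: [0.2, 0.0, -0.3]
opening: -0.002
time: 16.38
ee_pos: [0.5169, 0.1871, 0.1151]
tcp_rot: [-3.138, 0.003, -0.336]
force: [0.1, -0.2, -0.6]
opening: -0.001
```

View pics/b4.png

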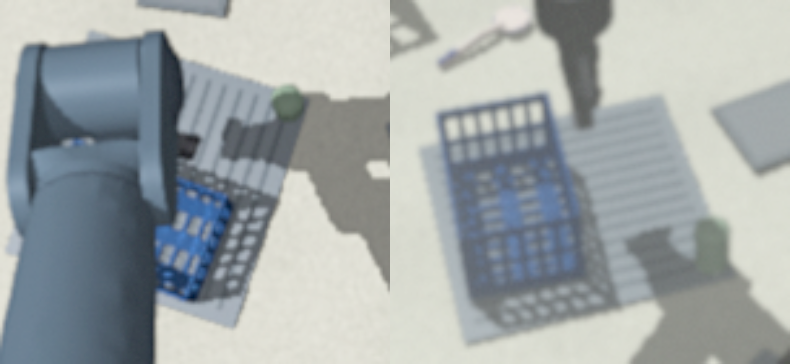

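Blue dropped onto its base. Lift and swing clear for the last checks.

```bash

python3 -m jog '[[0,0,-0.06,0,0,0,1],[0,0,-0.07,0,0,0,1],[0,0,-0.07,0,0,0,1],[0,0,-0.07,0,0,0,1],[0,-0.07,-0.02,0,0,0,1],[0,-0.07,0,0,0,0,1],[-0.02,-0.07,0,0,0,0,1],[-0.02,-0.07,0,0,0,0,1],[-0.02,-0.07,0,0,0,0,1],[-0.02,-0.07,0,0,0,0,1],[-0.02,-0.07,0,0,0,0,1],[-0.02,-0.07,0,0,0,0,1],[-0.02,-0.07,0,0,0,0,1],[-0.02,-0.07,0,0,0,0,1],[-0.02,-0.07,0,0,0,0,1],[0,0,0,0,0,0,1]]'
python3 pb.py b5
python3 - <<'E'
from h import *
for n in("top","side"):
    f=pickle.load(open(n+"5.pkl","rb"));cv2.imwrite(f"pics/{n}5.png",f["color"])
E
```

```text
time: 17.82
ee_pos: [0.5651, 0.5961, 0.27]
tcp_rot: [-3.134, -0.001, -0.345]
force: [0.3, -0.2, -1.2]
opening: 0.001
```

View pics/b5.png

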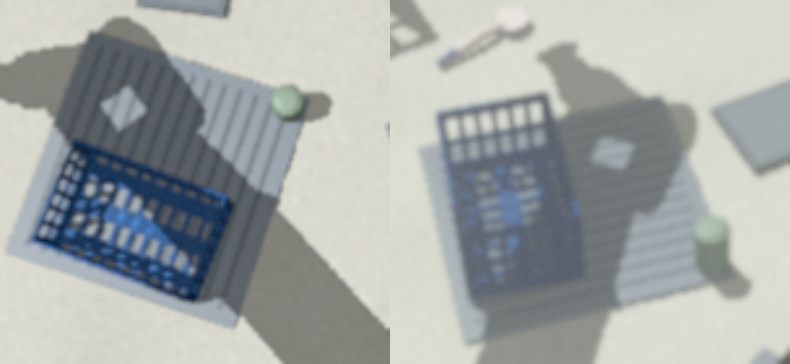

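View pics/top5.png

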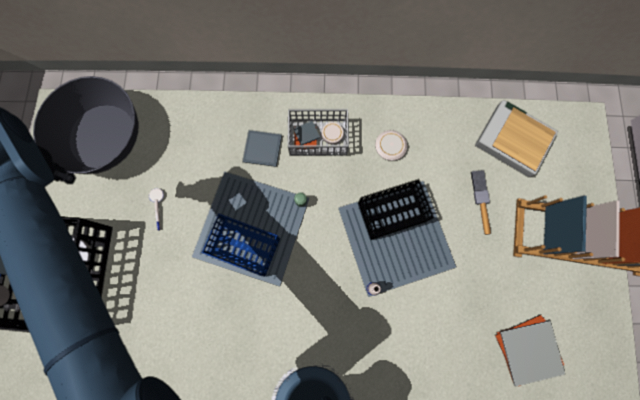

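View pics/side5.png

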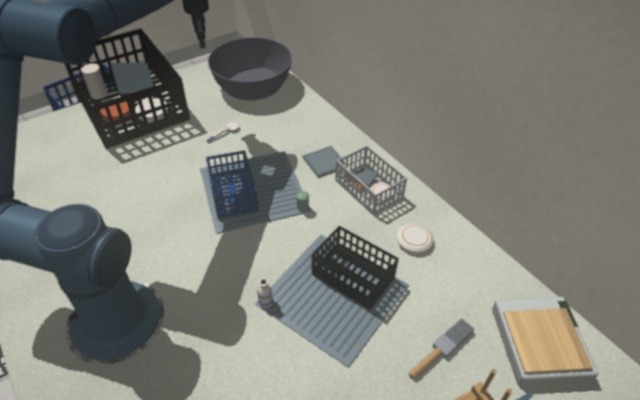

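```bash
python3 - <<'E'
from h import *
np.set_printoptions(precision=4,suppress=True)
s=pickle.load(open("side5.pkl","rb"));t=pickle.load(open("top5.pkl","rb"))
im=np.clip((s["color"][220:320,300:420]/255.)**.5*255,0,255).astype(np.uint8)
cv2.imwrite("pics/az.png",cv2.resize(im,None,fx=5,fy=5,interpolation=cv2.INTER_CUBIC))
c=np.array([.4984,.1988]);a=np.radians(164.2);n=np.array([np.cos(a),np.sin(a)])
P=onz(t,[(x/2.6+190-.3,y/2.6+160-.3) for x,y in[(75,142),(232,200),(192,302),(33,240)]],.09)[:,:2]
print("B mat coords",np.c_[(P-c)@n,(P-c)@[-n[1],n[0]]])
E
```

```text
B mat coords [[ 0.0018 -0.0809]
 [ 0.0108  0.1018]
 [ 0.1254  0.0957]
 [ 0.1148 -0.0872]]
```

View pics/az.png

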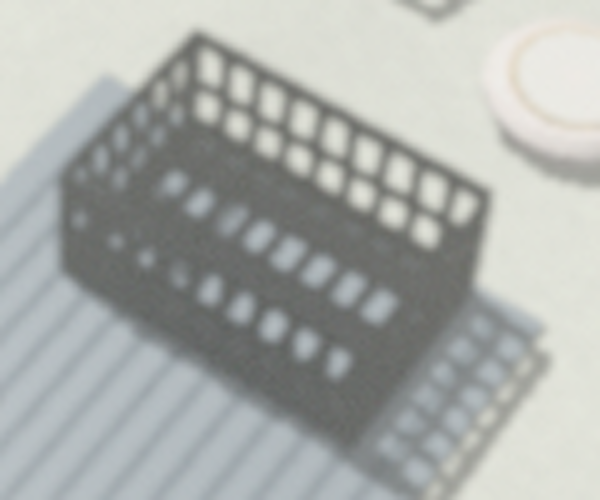

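```bash
python3 - <<'E'
from h import *
s=pickle.load(open("side5.pkl","rb"))
z=lambda p:[(x/5+300-.4,y/5+220-.4) for x,y in p]
c=np.array([.4786,-.2403]);a=np.radians(18.9);n=np.array([np.cos(a),np.sin(a)])
for l,q,h in(("rim farL,farR,nearL",[(198,32),(490,190),(63,178)],.09),("foot farR,nearR,nearL",[(470,294),(345,447),(65,270)],.005),("mat farL,farR",[(108,75),(545,327)],.005)):
    P=onz(s,z(q),h)[:,:2];print(l,np.round(np.c_[(P-c)@n,(P-c)@[-n[1],n[0]]],4).tolist())
E
```

```text
rim farL,farR,nearL [[0.1343, 0.0762], [0.1364, -0.0974], [0.0156, 0.0752]]
foot farR,nearR,nearL [[0.1345, -0.0985], [0.0189, -0.0959], [0.0208, 0.0775]]
mat farL,farR [[0.1408, 0.1374], [0.1399, -0.1395]]
```

```bash
python3 - <<'E'
from workcell import env
env.close_job()
E
```

```text
the job is handed in; nothing more can be done
```

I tipped the black basket and then the blue one onto their bases, mouth up, using the shut fingers. I handed the job in at about 18 s, with the arm clear of everything.

- **Black basket:** my first two pushes used the wrong side of the fingers. Their wide backs rode on the rim, and the basket slid about 20 mm along its mat instead of turning. After I turned the tool 90° it tipped with under 1 N. It stands on its mat, but near the far edge: the margin there is about 5 mm from the side view and 10 mm from the top view. The two views differ by about 5 mm, but both put it fully on the mat.
- **Blue basket:** it tipped over cleanly on its one push. I did back off once to correct the height first. It stands on its mat with about 15 mm margin at the nearest edge.
- **Everything else:** in the last pictures the bottle, pot, lid, tile, grey basket, spoon and brush look unmoved. I judged this by eye and did not measure it. The largest force I saw was about 7 N.

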